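# Seat the raised tube carrier on its keyed spindle

### The arm

A 6-joint arm with a two-finger parallel gripper is mounted at the origin on a cart in front of the work surface, level with it; the furniture and walls round the work are solid. World frame = base frame: x ahead of the robot, y to its left, z up, the work surface at z = 0. Lengths are in m, angles in rad, forces in N, time in s.
With the tool pointing down it reaches from about 0.35 to 0.725 m from the base axis. Payload 6 kg.
Tool frame: the origin (TCP) lies on the centre line of the jaws, within the pads' length; the fingertips stand 25 mm ahead of it and the grasp point (between the pads) lies 6 mm ahead of it (tip_extent is the distance from the TCP to the fingertips, in m); z points along the fingers, y is the direction in which the jaws open and shut (so a half turn about z gives the same grasp; the last joint's range is limited). The gripper opens to 85 mm and grips with 20 to 120 N. Pads are 22 mm wide; open, the fingers measure 114 mm over their backs; the gripper's body (76 mm by 85 mm) begins 54 mm behind the grasp point. The pads swing forward as they close: fully open they stand 13 mm farther back than shut.
Start: joints at [1.536, 0.04, 0.085, 0, -1.615, -0.334], TCP at [0.216, 0.56, 0.256] pointing down, gripper open.
Joint ranges: [-2.56, 2.56], [-1.29, 2.01], [-1.08, 1.49], [-3.29, 1.98], [-2.81, -0.18], [-2.99, 2.99]. Speed limits (rad/s): [2.57, 2.57, 3.01, 3.14, 3.14, 3.14].

### API

Orientations are given as [roll, pitch, yaw] about the fixed x, y, z axes, in that order (R = Rz(yaw) Ry(pitch) Rx(roll)).
In Python, from bench import goto, move_l, move_j, gripper_open, close_gripper, pause, solve_ik, read_state, snapshot, MotionError, close_job, tip_extent gives the robot as it stands. Calls block until the motion is done:
- goto(position, orientation): joint-space move of the TCP to a pose.
- move_l(position, attitude=None, v=0.15, threshold=None): straight line of the TCP; attitude=None keeps the orientation; v is the mean speed in m/s. With threshold (N) it stops when the force on the tool has changed by that much, and returns True; else False.
- move_j(angles): joint-space move.
- gripper_open() and close_gripper(strength=None): open the fingers fully, or close them until they stop; strength is the grip in N (None keeps the last).
- pause(seconds).
- solve_ik(position, orientation): joint angles nearest the present ones, or None.
- read_state(): the state.
- snapshot(name): name is "scene" or "top" or "wrist"; returns a dict with "frame" (480x640x3 uint8, red, green, blue), "fx", "fy", "cx", "cy" (pixels), "R" (3x3) and "t" (3): a world point X has camera coordinates R X + t; the wrist camera has in their place "T_tool_cam" (4x4, takes a point from camera to tool coordinates, whose origin is the TCP and whose axes are the flange's). Camera axes: x right, y down, z forward; pixel columns grow to the right and rows downward; lengths in m; the calibration is good to about 2 mm. The wrist camera is an equidistant fisheye: a pixel r from the principal point sees the ray r / f radians off the axis. A picture is of the moment at which its call begins: read the wrist's pose just before it. There is no depth.
A pose or a line that the arm cannot do raises MotionError and nothing moves.
- close_job(): hands the job in, once; it reports no verdict.
The state is a dict: "time": time; "joint_pos": joint angles; "qvel": joint speeds; "joint_efforts": joint torques, N m; "tool_pos": TCP position; "ee_rot": TCP orientation; "contact_force": force on the tool from outside, world axes, zero at the start; "moment": the same for the moment, N m; "width": finger opening in m.
Only numpy, scipy, OpenCV 4.12 (cv2) and the standard library are available. Lean on these libraries where they do the work, as an engineer would, in place of code of your own. Each camera call takes 0.05 s, during which the arm holds its last target.

### The job

One of the two tube carriers on the bench spinner stands proud: it sits on its spindle, but its keyways lie crosswise to the drive keys, so it rides on top of them. Without lifting it off the spindle, take it by its finger bar and turn it while pressing lightly down, until its bar points along the spinner like its neighbour's and it drops fully home; then let go. Leave the other carrier seated.

Things in the scene. Friction and masses are not known exactly. Their poses are not given: they have to be found in the camera images.
- raised_carrier: The grey loose carrier standing proud at first, 0.2-0.33 kg. Origin: centre of the underside, 70 mm above the bench; z up. Square hub 60 x 60 mm (z 0-30 mm), on it a disc 100 mm across with shallow tube wells (to z 38), on that an upright finger bar (to z 74). Underside: 20 mm bore with two 15 mm wide keyways along its y. At first its y is 37 to 90 degrees off the spinner's y, either way.
- raised_grip (a point): Point in the middle of the raised carrier's finger bar, on its axis, 60 mm above its origin (22 mm above the disc, 14 mm under the bar's top). Axes as the carrier's. The bar is 12 mm thick along x (grip across this), 46 mm long along y, right over the keyways. Half a turn makes no difference.
- seated_carrier: The neighbour, the same kind of part, already home on the other spindle, 150 mm from the raised one: origin (centre of its underside) 56 mm above the bench, finger bar (its y) along the spinner's y within a few degrees.
- spinner: White bench spinner 126 x 296 x 50 mm, fixed; origin: centre of underside, y along its length. Fixed spindles at y = +75 and -75 mm (either may bear the raised carrier): shoulder at z 56 mm, 7 mm wide keys along y up to z 70, 17 mm pin to z 84. A carrier with its y within 10 degrees of the spinner's y can go down 14 mm to the shoulder: push it down while held; let go, it falls by its weight.
Not all that is in view belongs to the job. What is shaped like the seated_carrier but blue is not meant. Leave any blue look-alike of the raised_carrier alone.

How it is judged:
On the way:
1. the raised carrier, held by the fingers, is turned to within about 31 degrees of the keys while it still bears down on them (contact force between the fingers and raised_carrier above 1 N and contact force between raised_carrier and spinner above 1 N and angle between the y axis of raised_carrier and the y axis of spinner, either way round below 0.55 rad and z of raised_carrier in the frame of spinner above 0.064 m), for 0.05 s.
At the end, for the whole second after the job is handed in: The carrier that stood proud is fully down on its spindle's shoulder (within 4 mm in height and 8 mm sideways), level within 6 degrees, its finger bar along the spinner's length within 17 degrees, and at rest; the other carrier is still fully down and level (z of raised_carrier in the frame of spinner between 0.052 and 0.06 m and x of raised_carrier in the frame of spinner between -0.008 and 0.008 m and angle between the y axis of raised_carrier and the y axis of spinner, either way round below 0.3 rad and angle between each of raised_carrier, seated_carrier's own z axis and vertical below 0.1 rad and linear speed of raised_carrier below 0.02 m/s and z of seated_carrier in the frame of spinner below 0.06 m); the robot touches nothing.
It fails at once if the raised carrier is lifted more than 12 mm above the key tops, off its spindle (z of raised_carrier in the frame of spinner above 0.082 m).
It fails at once if the carrier is pressed on the spinner with more than 80 N (contact force between raised_carrier and spinner above 80 N).
It fails at once if the other carrier is unseated (moved by more than 10 mm) (distance of seated_carrier from where it was at the start of the episode above 0.01 m).
It also fails if it takes over 42 s, if anything falls off the work surface, if the arm or the gripper's body presses on something with over 40 N, if the wrist force passes 120 N, or if a joint passes its speed limit or range.

## Working session

There is one attempt and no reset: what is moved stays moved. The work goes in short steps, each a Python script; the robot and the scene stay as the last script left them, time stands still between calls to the robot, and variables do not carry over. Pictures are saved under pics/ and viewed, and the job is handed in when it is done.

```bash
mkdir -p pics
python3 - <<'E'
from bench import *
import cv2
for n in("scene","top"):
    s=snapshot(n); cv2.imwrite(f"pics/{n}0.png",s["frame"][:,:,::-1]); print(n,s["fx"],s["cx"],s["cy"],s["R"],s["t"])
st=read_state();print(st["time"],st["tool_pos"],st["ee_rot"],tip_extent)
E
```

```text
scene 439.57546078993465 324.47227744626514 240.8254628793189 [[ 7.99527218e-01 -6.00629721e-01 -4.06118698e-04]
 [-4.56408632e-01 -6.07107745e-01 -6.50470097e-01]
 [ 3.90445116e-01  5.20253904e-01 -7.59531755e-01]] [-0.32645603  0.31794939  0.72508894]
top 433.3879234996103 322.7950679612635 239.4062872965891 [[-0.02037927 -0.99949453 -0.02440021]
 [-0.98323938  0.02445848 -0.18067125]
 [ 0.18117672  0.0203093  -0.98324083]] [0.09575582 0.47675147 0.86502519]
0.1 [0.21612728 0.55944879 0.25541285] [ 3.14005431e+00 -1.21300004e-04 -3.68742542e-01] 0.025
```

View pics/scene0.png

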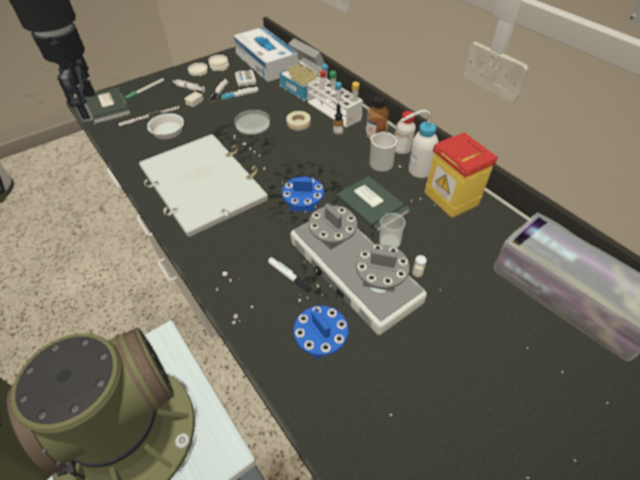

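View pics/top0.png

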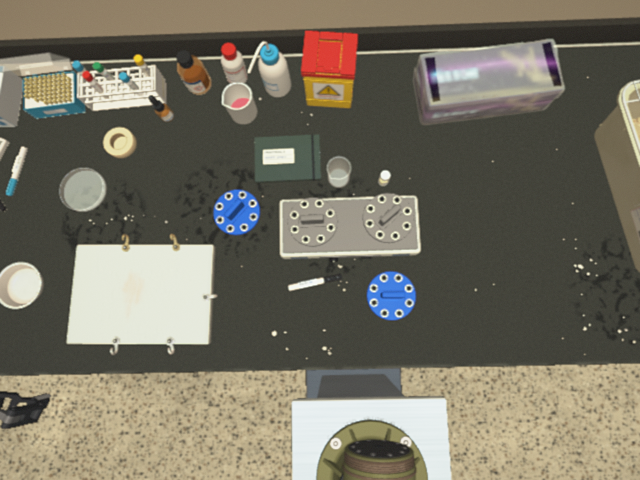

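Two grey carriers are on the spinner in the top view. The one at (312,221) has its bar along the spinner, so it is seated. The one at (390,217) has its bar crosswise, so it should be the raised one. The blue ones at (236,212) and (392,295) are look-alikes. I'll confirm in enlarged crops.

Run:
```python
import cv2,numpy as np
a=cv2.imread("pics/top0.png")[150:270,270:430]; cv2.imwrite("pics/c1.png",cv2.resize(a,None,fx=5,fy=5,interpolation=cv2.INTER_CUBIC))
a=cv2.imread("pics/scene0.png")[195:335,285:435]; cv2.imwrite("pics/c2.png",cv2.resize(a,None,fx=4,fy=4,interpolation=cv2.INTER_CUBIC))
```

```text
(no output)
```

View pics/c1.png

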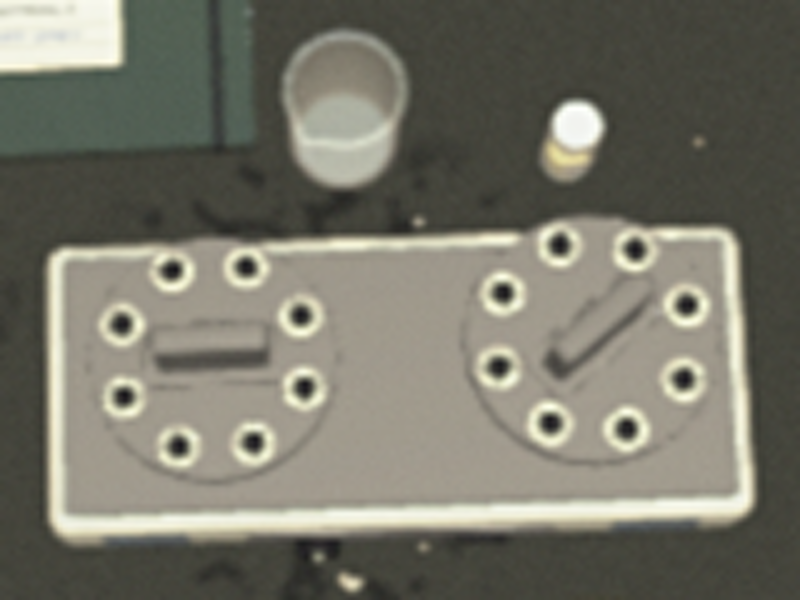

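View pics/c2.png

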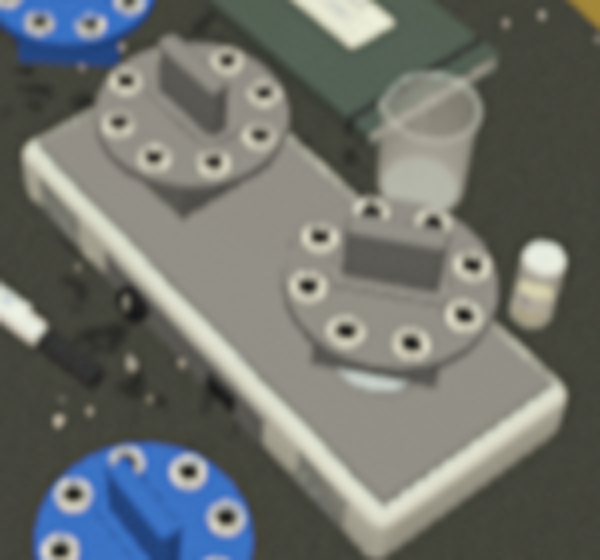

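```bash
cat > h.py <<'E'
import numpy as np
from bench import *
def bp(uv,z,s):
    uv=np.atleast_2d(uv); d=np.c_[(uv[:,0]-s["cx"])/s["fx"],(uv[:,1]-s["cy"])/s["fy"],np.ones(len(uv))]@s["R"]
    c=-s["R"].T@s["t"]; k=(z-c[2])/d[:,2]; return c+d*k[:,None]
E
python3 - <<'E'
from h import *
s=snapshot("top"); s["R"]=np.array(s["R"]);s["t"]=np.array(s["t"])
R=np.array([(560,246),(635,250),(687,305),(683,379),(627,429),(550,424),(498,367),(503,293)])
S=np.array([(172,270),(246,267),(301,316),(304,388),(253,443),(179,446),(123,397),(121,324)])
f=lambda a:np.array(a)/5+[270,150]-0.4
for n,P,z in(("R",R,.108),("S",S,.094)):
    X=bp(f(P),z,s)[:,:2]; c=X.mean(0); d=X-c; a=np.arctan2(d[:,1],d[:,0])
    m=np.angle(np.mean(np.exp(8j*a)))/8
    print(n,c,np.hypot(*d.T).round(4),"well phase deg (mod45)",np.degrees(m), np.degrees(a).round(1))
for n,z,e in(("Rbar",.144,[(555,352),(645,285)]),("Rbar lower edge",.144,[(563,362),(650,293)]),("Sbar lower",.130,[(155,356),(268,350)]),("spinner top edges",.05,[(62,250),(730,232)]),("near",.05,[(65,520),(745,498)])):
    X=bp(f(e),z,s)[:,:2];d=X[1]-X[0];print(n,X,np.degrees(np.arctan2(d[1],d[0]))%180,np.hypot(*d))
s2=snapshot("scene")
for n,z,e in(("Rbar",.108,[(342,272),(438,292)]),("Rtop",.144,[(345,235),(447,254)])):
    X=bp(np.array(e)/4+[285,195],z,s2)[:,:2];d=X[1]-X[0];print("scene",n,X,np.degrees(np.arctan2(d[1],d[0]))%180,np.hypot(*d))
E
```

```text
R [ 0.50891139 -0.04549482] [0.0386 0.039  0.0392 0.0387 0.0391 0.0392 0.0393 0.039 ] well phase deg (mod45) 17.051520080393644 [  16.8  -27.9  -72.8 -117.8 -162.9  152.2  106.9   61.9]
S [0.50806025 0.10462182] [0.0392 0.039  0.039  0.039  0.0391 0.0388 0.0393 0.0391] well phase deg (mod45) -21.256369668881124 [  23.6  -21.3  -66.6 -111.1 -156.5  159.1  113.8   68.8]
Rbar [[ 0.49477019 -0.02623094]
 [ 0.51974628 -0.06117265]] 125.55691848640274 0.042950298481419714
Rbar lower edge [[ 0.49085516 -0.02904731]
 [ 0.51659404 -0.06288557]] 127.25822389119702 0.042514919955858294
Sbar lower [[0.50035794 0.12497702]
 [0.50158751 0.08162781]] 91.6247127521314 0.043366642329249604
spinner top edges [[ 0.56603196  0.16986204]
 [ 0.56619511 -0.11324169]] 90.03301985423876 0.2831037763864013
near [[ 0.4498899   0.16899901]
 [ 0.45230526 -0.11270318]] 90.49125075911863 0.28171254924211225
scene Rbar [[ 0.4927555  -0.03054222]
 [ 0.52055384 -0.06602114]] 128.07931368739298 0.04507218320773113
scene Rtop [[ 0.48703798 -0.03486691]
 [ 0.51612873 -0.07028927]] 129.39467759195443 0.04583683408267174
```

The right-hand grey carrier has a visible gap beneath it, so it is the raised one. Its axis is at (0.509, -0.0455). The carriers measure 150.1 mm apart, as they should. The bar is at about 129.5° and the spinner y at about 90.3°, so it needs a turn of about -39°. Next I'll check IK and hover.

Run:
```python
from h import *
import cv2
p=[0.509,-0.0455]
for y in(-50.5,-89.7,-95,129.5,90.3):
    q=solve_ik(p+[0.14],[np.pi,0,np.radians(y)]); print(y,None if q is None else np.round(q,2))
goto(p+[0.25],[np.pi,0,np.radians(-50.5)])
st=read_state(); print(st["time"],st["tool_pos"],st["ee_rot"],st["contact_force"],st["width"])
w=snapshot("wrist"); cv2.imwrite("pics/w0.png",w["frame"][:,:,::-1]); print({k:w[k] for k in w if k!="frame"})
```

```text
-50.5 [ 0.31 -0.18 -0.34  0.   -1.42  0.38]
-89.7 [ 0.31 -0.18 -0.34  0.   -1.42 -0.3 ]
-95 [ 0.31 -0.18 -0.34  0.   -1.42 -0.39]
129.5 [ 0.31 -0.18 -0.34  0.   -1.42 -2.76]
90.3 [ 0.31 -0.18 -0.34  0.   -1.42  2.84]
2.5917 [ 0.50912894 -0.04485966  0.24993146] [ 3.14156247e+00  1.09598484e-04 -8.80351622e-01] [-1.89703133e-01  4.16702379e-02 -1.87348703e-04] 0.08545151216703034
{'fx': 371.64829954431775, 'fy': 371.64829954431775, 'cx': 318.528311778063, 'cy': 234.9295369670794, 'T_tool_cam': array([[-1.08345643e-03, -9.65280780e-01, -2.61212255e-01,
         6.66622538e-02],
       [ 9.99999161e-01, -1.23128276e-03,  4.02270801e-04,
         9.53184938e-04],
       [-7.09930419e-04, -2.61211600e-01,  9.65281304e-01,
        -1.17671846e-01],
       [ 0.00000000e+00,  0.00000000e+00,  0.00000000e+00,
         1.00000000e+00]])}
```

View pics/w0.png

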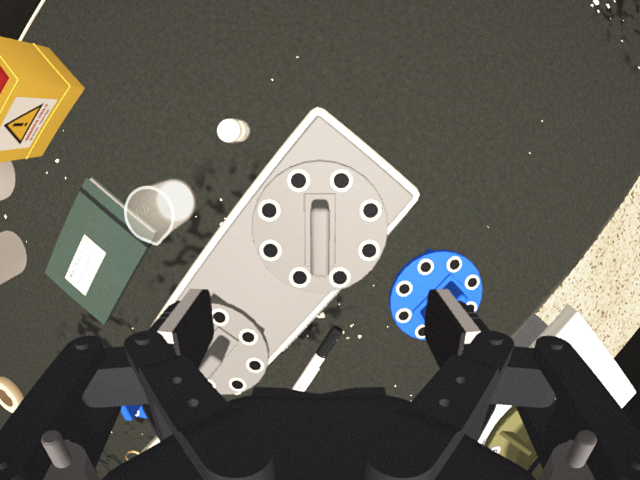

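The wrist view shows the raised carrier with its bar upright at (319,237) and eight wells round it. I'll back-project those wells.

Run:
```python
from h import *
from scipy.spatial.transform import Rotation as Ro
P=np.array([(298,181),(341,181),(371,210),(369,250),(340,277),(300,277),(270,250),(268,210)],float)
st=read_state(); w=snapshot("wrist"); T=w["T_tool_cam"]
d=P-[w["cx"],w["cy"]]; r=np.hypot(*d.T); th=r/w["fx"]
ray=np.c_[d/r[:,None]*np.sin(th)[:,None],np.cos(th)]
R=Ro.from_euler("xyz",st["ee_rot"]).as_matrix()
D=ray@T[:3,:3].T@R.T; c=R@T[:3,3]+st["tool_pos"]
X=(c+D*((.108-c[2])/D[:,2])[:,None])[:,:2]; m=X.mean(0); e=X-m; a=np.arctan2(e[:,1],e[:,0])
print(m,np.hypot(*e.T).round(4),np.degrees(np.angle(np.mean(np.exp(8j*a)))/8)-22.5+135)
```

```text
[ 0.50753533 -0.04585037] [0.0389 0.0388 0.0398 0.0393 0.0392 0.039  0.0394 0.04  ] 129.64263645542678
```

The wrist view agrees within about 1.5 mm: (0.5075, -0.0459), 129.6°. I'll use (0.508, -0.0457), descend and grip.

Run:
```python
from h import *
import cv2
p=[0.508,-0.0457]; o=[np.pi,0,np.radians(-50.4)]
def sh(t):
    s=read_state(); print(t,round(s["time"],2),s["tool_pos"].round(4) if hasattr(s["tool_pos"],'round') else s["tool_pos"],np.degrees(s["ee_rot"]).round(2),np.round(s["contact_force"],2),np.round(s["moment"],2),round(s["width"],4))
move_l(p+[0.16],o,v=0.1); sh("a")
print(move_l(p+[0.139],o,v=0.04,threshold=8)); sh("b")
close_gripper(35); sh("c")
w=snapshot("wrist"); cv2.imwrite("pics/w1.png",w["frame"][:,:,::-1])
```

```text
a 3.74 [ 0.5084 -0.0457  0.1609] [-1.7994e+02 -5.0000e-02 -5.0400e+01] [ 1.09 -0.3   0.38] [0.04 0.03 0.06] 0.0855
False
b 4.42 [ 0.508  -0.0458  0.1391] [ 1.80e+02 -1.00e-02 -5.04e+01] [0.28 0.72 1.36] [-0.   -0.01 -0.03] 0.0851
c 5.08 [ 0.508  -0.0457  0.1391] [-180.    -0.   -50.4] [0.12 0.   0.58] [0.08 0.03 0.05] 0.0115
```

View pics/w1.png

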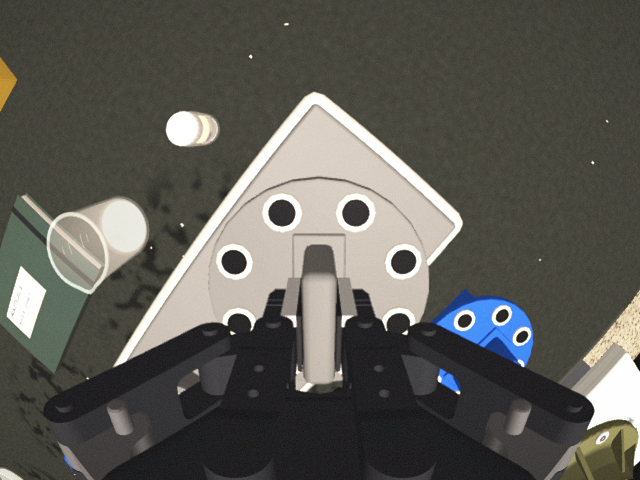

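The bar is held centrally between the pads at 11.5 mm width, with no side load. Now I'll press lightly and turn in steps.

```bash
cat >> h.py <<'E'
def sh(t):
    s=read_state(); print(t,round(s["time"],2),np.round(s["tool_pos"],4),np.degrees(s["ee_rot"]).round(2),np.round(s["contact_force"],2),np.round(s["moment"],2),round(s["width"],4)); return s
E
python3 - <<'E'
from h import *
p=[0.508,-0.0457]; y=-50.4
print(move_l(p+[0.134],[np.pi,0,np.radians(y)],v=0.01,threshold=8)); s=sh("press")
z=s["tool_pos"][2]
while y>-74:
    y-=5
    move_l(p+[z],[np.pi,0,np.radians(y)],v=0.01,threshold=25); s=sh(f"{y:.0f}")
    f=s["contact_force"][2]
    if f>25 or np.hypot(*s["contact_force"][:2])>20: print("stop");break
E
```

```text
True
press 5.39 [ 0.508  -0.0457  0.139 ] [-1.7999e+02 -3.0000e-02 -5.0380e+01] [-1.02  1.75  3.81] [0.24 0.37 0.02] 0.0114
-55 5.64 [ 0.5081 -0.0457  0.1391] [-1.7999e+02 -1.0000e-02 -5.5280e+01] [-0.27  0.2   1.11] [ 0.15  0.06 -0.03] 0.0116
-60 5.89 [ 0.5081 -0.0457  0.1391] [-1.7999e+02 -1.0000e-02 -6.0190e+01] [0.13 0.11 1.08] [ 0.07 -0.02 -0.08] 0.0114
-65 6.14 [ 0.508  -0.0457  0.139 ] [-1.800e+02 -1.000e-02 -6.515e+01] [ 0.56 -0.18  1.43] [-0.04  0.   -0.03] 0.0115
-70 6.39 [ 0.508  -0.0457  0.139 ] [-180.     -0.    -70.13] [0.38 0.67 0.95] [-0.08  0.03 -0.05] 0.0112
-75 6.64 [ 0.508  -0.0457  0.1388] [ 1.7999e+02  1.0000e-02 -7.5120e+01] [-0.44 -0.41  0.08] [ 0.01  0.02 -0.06] 0.0114
```

The turn went through, but the press is now light. I'll bring it to about 8 N here, still 15° off the keys, for the bearing-down condition.

Run:
```python
from h import *
p=[0.508,-0.0457]; y=-75.4;z=0.1388
for i in range(10):
    z-=0.0004
    move_l(p+[z],[np.pi,0,np.radians(y)],v=0.01); pause(0.15); s=sh(f"z{z:.4f}")
    if s["contact_force"][2]>8: break
pause(0.2); sh("hold")
```

```text
z0.1384 7.04 [ 0.508  -0.0457  0.1386] [-1.7999e+02 -1.0000e-02 -7.5350e+01] [-1.28 -0.32  3.49] [0.14 0.47 0.01] 0.0116
z0.1380 7.44 [ 0.5081 -0.0458  0.1384] [-1.7997e+02 -1.0000e-02 -7.5390e+01] [-1.63  0.27  6.34] [ 0.16  0.67 -0.01] 0.0114
z0.1376 7.84 [ 0.5082 -0.0458  0.1383] [-1.7996e+02 -2.0000e-02 -7.5390e+01] [-1.14  0.67  6.27] [0.19 0.86 0.03] 0.0115
z0.1372 8.24 [ 0.5082 -0.0458  0.1382] [-1.7995e+02 -3.0000e-02 -7.5380e+01] [-2.4  -0.26  7.97] [ 0.26  1.09 -0.01] 0.0113
z0.1368 8.64 [ 0.5083 -0.0458  0.138 ] [-1.7993e+02 -4.0000e-02 -7.5380e+01] [-3.8   0.53  8.94] [ 0.34  1.24 -0.02] 0.0117
hold 8.84 [ 0.5083 -0.0458  0.138 ] [-1.7993e+02 -4.0000e-02 -7.5380e+01] [-3.19  0.2   8.01] [0.33 1.23 0.05] 0.0116
```

It bears at about 8 N while held, 15° off. Now I'll finish the turn to the keys and push down.

Run:
```python
from h import *
p=[0.508,-0.0457]; z=0.1368
for y in(-80,-84,-87,-89.7):
    move_l(p+[z],[np.pi,0,np.radians(y)],v=0.01); s=sh(f"{y}")
while z>0.1235:
    z-=0.002
    hit=move_l(p+[z],[np.pi,0,np.radians(-89.7)],v=0.02,threshold=20); s=sh(f"z{z:.4f} {hit}")
    if hit or s["contact_force"][2]>20: break
```

```text
-80 9.09 [ 0.5078 -0.0455  0.1356] [ 1.7995e+02  4.0000e-02 -7.9890e+01] [ 1.71  0.33 -1.66] [ 0.15 -0.54  0.01] 0.0113
-84 9.34 [ 0.5076 -0.0457  0.1358] [ 1.799e+02  1.000e-02 -8.383e+01] [-0.18 -0.02 -3.7 ] [-0.04 -0.01  0.04] 0.0115
-87 9.59 [ 0.5078 -0.0457  0.1364] [179.96   0.   -86.83] [ 0.45  0.07 -3.38] [0.   0.01 0.05] 0.0112
-89.7 9.84 [ 0.5079 -0.0457  0.1367] [179.99   0.   -89.55] [ 0.78  0.7  -3.33] [ 0.02 -0.01  0.02] 0.0112
z0.1348 False 10.09 [ 0.5079 -0.0457  0.1345] [179.97   0.   -89.65] [-0.62  0.12 -2.91] [0.04 0.05 0.04] 0.0113
z0.1328 False 10.34 [ 0.5079 -0.0457  0.1326] [179.98  -0.   -89.69] [ 0.21  0.24 -3.18] [ 0.01 -0.03  0.05] 0.0114
z0.1308 False 10.59 [ 0.5079 -0.0457  0.1306] [179.98  -0.   -89.7 ] [ 0.04  0.38 -3.69] [-0.02 -0.01 -0.01] 0.0116
z0.1288 False 10.84 [ 0.5079 -0.0457  0.1286] [ 1.7998e+02 -1.0000e-02 -8.9700e+01] [-0.62 -0.67 -2.94] [-0.   -0.03 -0.05] 0.0112
z0.1268 False 11.09 [ 0.5079 -0.0457  0.1266] [179.98  -0.   -89.7 ] [ 0.18 -1.11 -3.73] [-0.03  0.02 -0.02] 0.0113
z0.1248 False 11.34 [ 0.5083 -0.0457  0.1252] [-179.95   -0.    -89.69] [ 0.31 -0.1  -1.54] [-0.07 -0.26 -0.05] 0.0119
z0.1228 False 11.59 [ 0.5086 -0.0459  0.125 ] [-1.7987e+02 -3.0000e-02 -8.9680e+01] [-2.92  0.53  8.29] [0.34 1.25 0.04] 0.0117
```

The carrier has bottomed at 14 mm below its start (0.139 → 0.125). Next I'll relax the press, release, retreat and look.

Run:
```python
from h import *
import cv2
p=[0.508,-0.0457]; o=[np.pi,0,np.radians(-89.7)]
move_l(p+[0.1252],o,v=0.02); sh("relax")
gripper_open(); sh("open")
move_l(p+[0.25],o,v=0.1); sh("up")
w=snapshot("wrist"); cv2.imwrite("pics/w2.png",w["frame"][:,:,::-1])
goto([0.40,0.38,0.28],o); sh("away")
a=snapshot("top")["frame"][150:270,270:430,::-1]; cv2.imwrite("pics/c3.png",cv2.resize(a,None,fx=5,fy=5,interpolation=cv2.INTER_CUBIC))
a=snapshot("scene")["frame"][195:335,285:435,::-1]; cv2.imwrite("pics/c4.png",cv2.resize(a,None,fx=4,fy=4,interpolation=cv2.INTER_CUBIC))
```

```text
relax 11.86 [ 0.508  -0.0457  0.1251] [ 1.80e+02  1.00e-02 -8.97e+01] [-0.9  -0.4   0.37] [ 0.24  0.17 -0.07] 0.0115
open 12.57 [ 0.508  -0.0457  0.1252] [-180.     0.   -89.7] [-0.21 -0.78 -0.14] [ 0.03 -0.02 -0.02] 0.0853
up 13.97 [ 0.5078 -0.0457  0.2491] [ 1.7992e+02 -1.0000e-02 -8.9700e+01] [-0.77 -0.54 -0.26] [ 0.03  0.03 -0.01] 0.0856
away 15.63 [0.4005 0.3793 0.2801] [-179.99   -0.    -89.76] [ 0.18 -0.04 -0.47] [ 0.   -0.04  0.  ] 0.0854
```

View pics/c3.png

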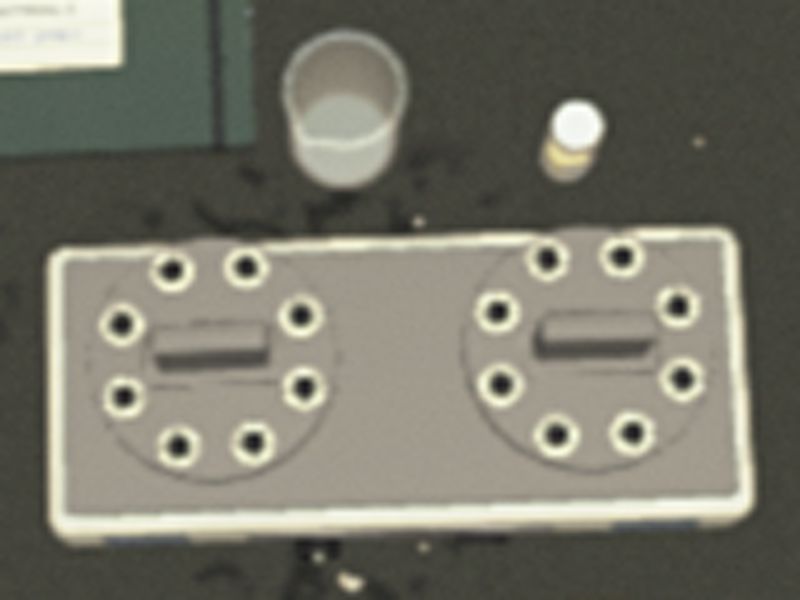

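View pics/c4.png

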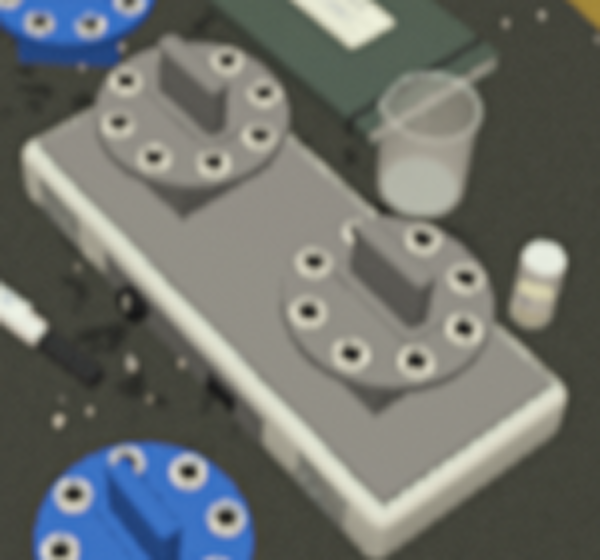

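Both bars (at (212,345) and (595,335) in the top crop) lie along the spinner. The right carrier now sits as low and level as its neighbour, with no gap beneath it. The neighbour's wells are at the same pixels as before, so it has not moved. The robot is clear.

```bash
python3 -c "
from bench import *
close_job()"
```

```text
the job is handed in; nothing more can be done
```

The raised carrier is now fully down on its spindle with its bar along the spinner, and I handed the job in at about 16 s of the 42 s allowed.

- **Grip and turn:** I took the right-hand grey carrier by its finger bar and turned it about 39° clockwise. I paused 15° off the keys to press down on them with about 8 N.
- **Seating:** After the turn I pushed it down until it stopped, 14 mm below where it started, then let go and moved the arm clear.
- **Checks:** The last pictures show both bars along the spinner and both carriers low and level. The seated neighbour has not moved.
- **Disagreements:**
  - The top and wrist cameras differed by about 1.5 mm on the carrier's axis, and I gripped between the two.
  - A rough reading of the bar from the scene camera was 3–4 mm off the top camera, and I did not use it.
  - The first press stopped early at about 4 N and faded to about 1 N during the first part of the turn. That is why I pressed again at 15°.

No check failed.

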